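# Raise the butter case window to its pointer

### The arm

A 7-joint arm with a two-finger parallel gripper is mounted at the origin on a cart in front of the work surface, level with it; the furniture and walls round the work are solid. World frame = base frame: x ahead of the robot, y to its left, z up, the work surface at z = 0. Lengths are in m, angles in rad, forces in N, time in s.
With the tool pointing down it reaches from about 0.425 to 1.025 m from the base axis. Payload 9.4 kg.
Tool frame: the origin (TCP) lies midway between the tips of the shut fingers; the grasp point (between the pads) lies 19 mm behind it; z points along the fingers, y is the line along which they close (so a half turn about z gives the same grasp; the last joint's range is limited). The gripper opens to 85 mm and grips with 20 to 120 N. Pads are 22 mm wide; open, the fingers measure 114 mm over their backs; the gripper's body (76 mm by 85 mm) begins 54 mm behind the grasp point. The pads swing forward as they close: fully open they stand 13 mm farther back than shut.
Start: joints at [1.229, 0.599, -0.003, 1.599, 0.002, 0.943, -0.08], TCP at [0.19, -0.7, 0.231] pointing down, gripper open.
Joint ranges: [-2.57, 2.57], [-0.35, 1.97], [-1.29, 1.29], [0.11, 2.56], [-1.05, 4.19], [0.11, 1.86], [-2.63, 2.63]. Speed limits (rad/s): [2.22, 2.22, 3.01, 3.01, 3.14, 3.14, 3.14].

### API

Orientations are given as a 3x3 rotation matrix whose columns are the frame's x, y, z axes.
In Python, from plant import * gives the robot as it stands.
- The arm moves only by the tool servo_tool, never from a script. Its argument "deltas" is a list that holds one entry, the list of rows, each a list of 5 numbers: the shift along the tool's x, y, z normalised to -1 to 1, where 1 is 6 cm, then the turn about the tool's z normalised to -1 to 1, where 1 is 6 degrees, then the opening, from 0 (shut) to 1 (fully open). A call has 1 to 20 rows; each row shifts and turns the commanded pose from where the row before left it, along the tool's axes as they then stand; what a row does not reach is not made up. A row lasts 1/8 s, in which the tool goes at most 62.5 mm and 10.7 degrees, less where a joint would pass 70% of its speed; a pose out of reach is approached as far as the arm can. A call with a number of a shift or a turn outside -1 to 1 is refused whole. A call with a gripper value outside its range is refused whole. The fingers move at their own pace and stop on an object; "force" is the grip in N (left out, the last holds). Time passes only in rows, so rows that do not move let the fingers close. It gives the time, the measured TCP pose, the force, the opening and the grip force at its end, in the units of the state.
- read_state(): the state, without advancing time (a new reading comes with each control period).
- read_camera(name): name is "scene" or "top" or "wrist"; returns (picture, depth): 400x640x3 uint8, red, green, blue; 400x640 float32, m along the optical axis (not along the pixel's ray), 0 where there is no reading.
- get_calibration(name): a dict with "camera_matrix" (3x3 intrinsics, pixels), "position" and "rotation" of the camera in the world. Camera axes: x right, y down, z forward; pixel columns grow to the right and rows downward; lengths in m; the calibration is good to about 2 mm. A picture is of the moment at which its call begins: read the wrist's pose just before it. get_calibration takes no time and is no camera call; for the wrist camera it gives the pose at the moment of the call.
- finish_job(): hands the job in; it is judged then, once.
Trained networks look in the newest picture that a camera, given by its name, has taken for a name from the list of things; names that differ only in an ending like _2 or _b are one class to them, and where a whole thing is asked for, a point or a joint stands for the part that bears it (a point fixed in the world has none). Each returns a list of dicts, best first, with "confidence" (0 to 1); they miss things now and then, are a little off and sometimes report something else, mostly with a low value. They report only what shows in the picture. A call takes as long as a camera call.
- recognise(camera, query): "location" ([column, row] in pixels, amid what is visible of it).
- landmark_of(camera, query): "location" ([column, row] in pixels: a listed point, or the origin of a listed thing).
The state is a dict: "clock": time; "joint_pos": joint angles; "qd": joint speeds; "joint_torque": joint torques, N m; "ee_pos": TCP position; "eef_rot": TCP orientation; "ft_force": force on the tool from outside, world axes, zero at the start; "wrist_torque": the same for the moment, N m; "finger_gap": finger opening in m; "gripper_force": force on a finger pad.
Only numpy, scipy, OpenCV 4.12 (cv2) and the standard library are available. Lean on these libraries where they do the work, as an engineer would, in place of code of your own. Each camera call takes 0.05 s, during which the arm holds its last target. There are 200 camera calls.

### The job

Open the butter case: with the fingertips beneath the lip of its sloped sliding window, push the window up until the lip is level with the pointer clip on the case's left-hand post, then let go and leave it standing there. Only push from underneath: do not pinch the lip or touch its top, and leave the pointer, the mug, the tin and the spice jar where they are.

Things in the scene. Friction and masses are not known exactly. Their poses are not given: they have to be found in the camera images.
- case: White butter case with clear panes, fixed on the worktop, 240 mm deep (its x, away from the robot), 270 wide (its y, to the left), 335 high; origin at the centre of its underside, z up. Its front (-x) is a sloping window, leaning back 35 degrees from vertical, above a closed white apron whose upper edge is at z = 86 mm, x = -120 mm.
- sash (a joint): How far the clear sliding window has been pushed up its slope, in m: 0 fully down, 0.135 at the upper stop. The slope runs along (0.574, 0, 0.819) in the case's frame. Counterweights in the posts balance it: it needs about 3 N (up to 4 N) to move either way and stays wherever it is left.
- lip (a point): Middle of the underside of the window's lip, a straight aluminium ledge 200 mm wide and 12 thick that stands 36 mm square out of the pane at the window's lower edge. The point is 16 mm out from the pane; with the window fully down it is at x = -116, y = 0, z = 122 mm of the case. Axes: z up the slope, y along the lip to the left, -x straight out of the window.
- pointer (a point): Dark steel clip on the left-hand post seen from the robot (the case's +y), 122 mm aside of the lip's middle: a block 30 x 20 mm with a tongue 26 wide, 6 thick, standing 20 mm out. Its height differs each time; it stays there stiffly. The point is 6 mm down the slope from the tongue's middle: the lip is right when lip is as far up the slope as this point. Axes as for lip.
- mug: Loose mug, blue above and white below, 78 mm across, 112 mm with its handle, 92 mm high, beside the case's left side; origin at the centre of its underside.
- tin: Loose food tin, 57 mm across, 72 mm high, in front of the case's right side; origin at the centre of its underside.
- spice_jar: Loose spice jar with a red cap, 45 mm across, 106 mm high, in front of the case's left side; origin at the centre of its underside.

How it is judged:
By the outcome, as a careful person would: the job done as asked, in the order asked, and still so for the second after the job is handed in, with the robot touching nothing.
It also fails if it takes over 35 s, if anything falls off the work surface, if the arm or the gripper's body presses on something with over 40 N, if the wrist force passes 120 N, or if a joint passes its speed limit or range.

## Working session

There is one attempt and no reset: what is moved stays moved. The work goes in short steps, Python scripts to look and compute and a tool call to move; the robot and the scene stay as the last step left them, time stands still between calls to the robot, and variables do not carry over. Pictures are saved under pics/ and viewed, at most 10 in all, crops included, and the job is handed in when it is done.

Besides the shell and the picture viewer there is one more tool, called after "Emit:" as a command line: name --argument value ..., lists and objects as JSON in quotes. servo_tool: Moves the arm, as the interface text tells. Scaled input: -1 to 1 covers 6 cm each way for a shift and 6 degrees each way for a turn. Its arguments: {"type":"object","properties":{"deltas":{"type":"array"},"force":{"type":"number"}},"required":["deltas"]}

```bash
ls; mkdir -p pics
cat > h.py <<'E'
from plant import *
import numpy as np, cv2
def px2w(cal,uv,d):
    K=np.array(cal["camera_matrix"]);p=np.linalg.inv(K)@np.array([uv[0],uv[1],1.])*d
    return np.array(cal["rotation"])@p+np.array(cal["position"])
def w2px(cal,P):
    c=np.array(cal["rotation"]).T@(np.array(P)-np.array(cal["position"]));q=np.array(cal["camera_matrix"])@c
    return q[:2]/q[2],c[2]
E
python3 - <<'E'
from h import *
np.set_printoptions(precision=4,suppress=True)
s=read_state();print(s["clock"],s["ee_pos"],s["eef_rot"])
for c in("scene","top"):
    im,d=read_camera(c);cv2.imwrite(f"pics/{c}0.png",im[:,:,::-1]);np.save(f"{c}0.npy",d)
    cal=get_calibration(c);print(c,cal)
    for q in("case","lip","pointer","mug","tin","spice_jar"):
        for r in landmark_of(c,q)[:2]:
            u,v=r["location"];dd=d[int(np.clip(v,0,399)),int(np.clip(u,0,639))]
            print(q,r, px2w(cal,(u,v),dd))
E
```

```text
pics
0.0 [ 0.1896 -0.6993  0.2305] [[ 0.9651  0.2618 -0.0005]
 [ 0.2618 -0.9651  0.0014]
 [-0.0001 -0.0015 -1.    ]]
scene {'camera_matrix': array([[421.4971,   0.    , 321.3305],
       [  0.    , 421.4971, 199.5025],
       [  0.    ,   0.    ,   1.    ]]), 'position': array([-0.0562, -0.0698,  0.9528]), 'rotation': array([[ 0.4496, -0.7147,  0.5358],
       [-0.8932, -0.3618,  0.2669],
       [ 0.0031, -0.5986, -0.8011]])}
case {'location': [333.8, 191.3], 'confidence': 0.65} [0.5114 0.1798 0.157 ]
lip {'location': [345.2, 184.3], 'confidence': 0.93} [0.5433 0.1645 0.1569]
lip {'location': [277.4, 257.0], 'confidence': 0.57} [0.353  0.255  0.0296]
pointer {'location': [291.0, 178.0], 'confidence': 0.56} [0.4909 0.2845 0.1718]
mug {'location': [259.5, 224.1], 'confidence': 0.62} [0.4025 0.334  0.0565]
tin {'location': [411.8, 241.2], 'confidence': 0.84} [ 0.5375 -0.0281  0.0439]
tin {'location': [332.3, 190.3], 'confidence': 0.59} [0.5115 0.1838 0.1584]
spice_jar {'location': [274.7, 257.1], 'confidence': 0.78} [0.3503 0.2613 0.0282]
top {'camera_matrix': array([[388.8436,   0.    , 312.9744],
       [  0.    , 388.8436, 198.9514],
       [  0.    ,   0.    ,   1.    ]]), 'position': array([0.3477, 0.1798, 1.0338]), 'rotation': array([[ 0.0159, -0.9841,  0.1771],
       [-0.9993, -0.0095,  0.0371],
       [-0.0349, -0.1776, -0.9835]])}
lip {'location': [335.3, 190.2], 'confidence': 0.71} [0.5411 0.1605 0.0857]
pointer {'location': [281.2, 204.4], 'confidence': 0.55} [0.4862 0.2812 0.1937]
mug {'location': [256.6, 237.2], 'confidence': 0.7} [0.4284 0.367  0.0045]
tin {'location': [406.3, 190.4], 'confidence': 0.62} [ 0.5462 -0.0185  0.0661]
spice_jar {'location': [291.4, 258.6], 'confidence': 0.87} [0.3709 0.2634 0.1087]
```

Run:
```python
import cv2
for c,(x0,x1,y0,y1) in {"scene":(200,500,80,305),"top":(200,500,50,275)}.items():
    im=cv2.imread(f"pics/{c}0.png")[y0:y1,x0:x1]
    cv2.imwrite(f"pics/{c}0c.png",cv2.resize(im,(800,600),interpolation=cv2.INTER_CUBIC))
```

```text
(no output)
```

View pics/scene0c.png

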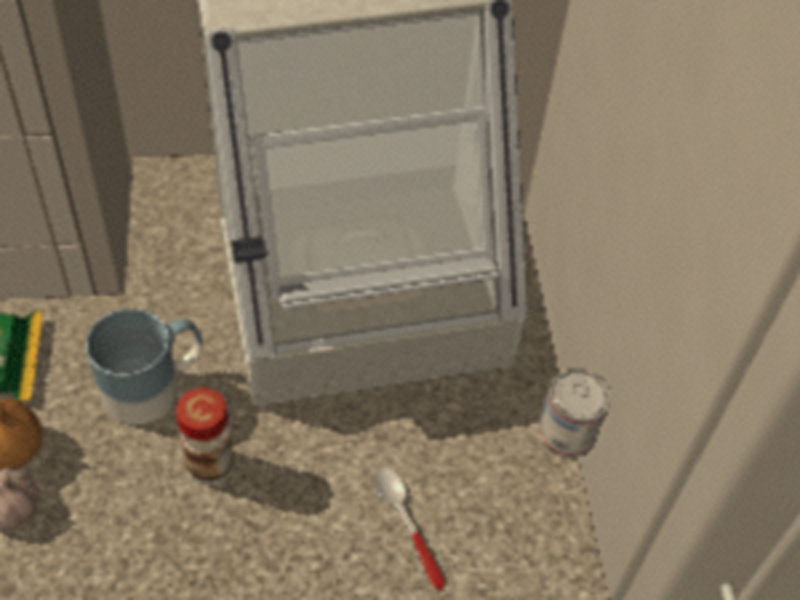

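View pics/top0c.png

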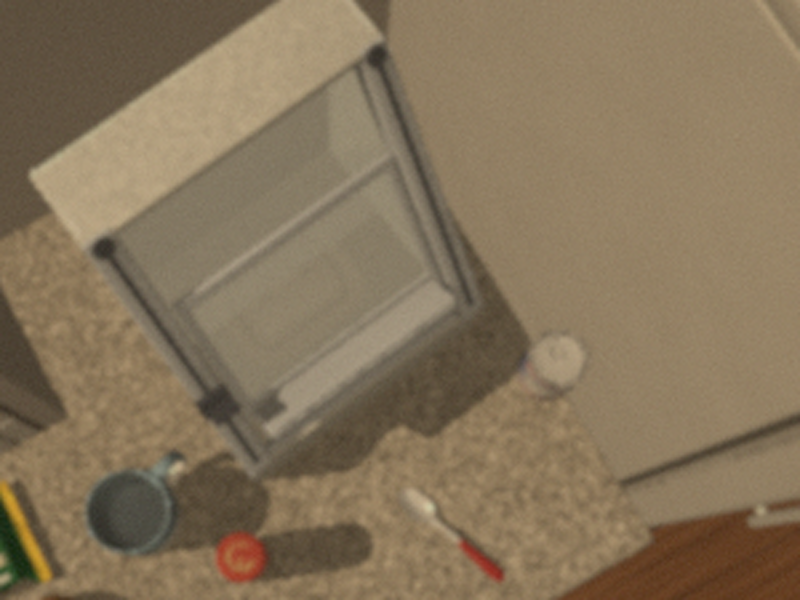

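Both pictures agree. The case is yawed about 30° to the left, and the lip bar runs from (280,298) to (495,268) in the scene crop. The pointer clip is at (248,249), higher than the lip. The jar and mug are front-left, the tin is front-right, and there is a tall cabinet to the right. Next I'll fit the geometry from depth.

```bash
cat > fit.py <<'E'
from h import *
np.set_printoptions(precision=4,suppress=True,linewidth=150)
def cloud(c,d,cal):
    v,u=np.mgrid[0:400,0:640];K=np.array(cal["camera_matrix"])
    p=np.stack([(u-K[0,2])/K[0,0]*d,(v-K[1,2])/K[1,1]*d,d],-1)
    return p@np.array(cal["rotation"]).T+np.array(cal["position"])
E
python3 - <<'E'
from fit import *
H={}
for c in("scene","top"):
    cal=get_calibration(c);d=np.load(c+"0.npy");W=cloud(c,d,cal)
    ok=d>0
    m=ok&(abs(W[...,2]-.335)<.012)&(W[...,0]>.4)&(W[...,1]>0)
    P=W[m]; print(c,"top pts",len(P),P[:,2].mean() if len(P) else 0)
    if len(P)>50: 
        r=cv2.minAreaRect(P[:,:2].astype(np.float32)); print(r, cv2.boxPoints(r))
    # height map 5cm
    g={}
    for p in W[ok].reshape(-1,3): 
        k=(int(np.floor(p[0]/.05)),int(np.floor(p[1]/.05))); g.setdefault(k,[]).append(p[2])
    print("max height cm, rows x from .9 down to 0, cols y .4 to -.8")
    for i in range(19,-4,-1): print("%5.2f"%(i*.05)," ".join("%3d"%round(100*np.percentile(g[(i,j)],95)) if (i,j) in g else "  ." for j in range(10,-17,-1)))
L=[get_calibration(c) for c in("scene","top")]
def tri(a,b):
    A=[];B=[]
    for cal,uv in zip(L,(a,b)):
        r=np.array(cal["rotation"])@np.linalg.inv(cal["camera_matrix"])@[uv[0],uv[1],1];r/=np.linalg.norm(r)
        M=np.eye(3)-np.outer(r,r);A.append(M);B.append(M@cal["position"])
    return np.linalg.lstsq(np.vstack(A),np.hstack(B),rcond=None)[0]
print("lip",tri((345.2,184.3),(335.3,190.2)),"ptr",tri((291,178),(281.2,204.4)))
E
```

```text
scene top pts 5734 0.33518467265280777
((0.6703503131866455, 0.38653799891471863), (0.2940327227115631, 0.7165013551712036), 23.818317413330078) [[ 0.3912  0.6549]
 [ 0.6805 -0.0006]
 [ 0.9495  0.1182]
 [ 0.6602  0.7736]]
max height cm, rows x from .9 down to 0, cols y .4 to -.8
 0.95   .   .   .   .   .   .   .   .   .   .   .   .   .   .   .   .   .   .   .   .   .   .   .   .   .   .   .
 0.90   .   .   .   .   .   .  42  42  42   .   .   .   .   .   .   .   .   .   .   .   .   .   .   .   .   .   .
 0.85   .   .   .   .   .  43  43  40  45  47   .   .   .   .   .   .   .   .   .   .   .   .   .   .   .   .   .
 0.80   .   .   .  43  43  43   .   .   0  49   .   .   .   .   .  59   .   .   .   .   .   .   .   .   .   .   .
 0.75   .  44  44  44   .   .  34  34   0  51  52   .   .  59  59  59   .   .   .   .   .   .   .   .   .   .   .
 0.70  43  43   .   .  34  34  34  34  33   0  55  59  59  59  59  59   .   .   .   .   .   .   . -37 -21   .   .
 0.65  44   0   0  34  34  34  34  29  27  21  57  59  59  59  59  59   .   .   .   .   . -87  -5 -12 -24 -26   .
 0.60  47   0  26  34 
[... 4051 characters left out ...]
   0   0   1   1   0   0   0 -86 -86 -86 -86 -86 -86 -86 -86 -86 -86 -86 -86
 0.05   0   0   0   0   . -86 -86   0   1   4  11  10   2   0   0 -86 -86 -86 -86 -86 -86 -86 -86 -86 -86 -86 -86
 0.00   0   0   . -87 -86 -86 -86   0   1   3   .   .   2   1   0 -86 -86 -86 -86 -86 -86 -86 -86 -86 -86 -86 -86
-0.05 -20   . -86 -86 -86 -86 -86 -76   .   .   .   .   .   .   .   . -86 -86 -86 -86 -86 -86 -86 -86 -86 -86 -86
-0.10 -86 -86 -86 -86 -86 -86 -86 -76   .   .   .   .   .   .   .   .   .   .   . -86 -86 -86 -86 -86 -86 -86 -86
-0.15 -86 -86 -86 -86 -86 -86 -86 -76   .   .   .   .   .   .   .   .   .   .   . -86 -86 -86 -86 -86 -86 -86 -86
lip [0.5232 0.1598 0.1813] ptr [0.4895 0.2836 0.1737]
```

Run:
```python
from fit import *
T=[];A=[]
for c in("scene","top"):
    cal=get_calibration(c);d=np.load(c+"0.npy");W=cloud(c,d,cal)
    A.append(W[d>0])
    m=((d>0)&(abs(W[...,2]-.335)<.006)&(W[...,0]>.45)&(W[...,0]<.8)&(W[...,1]>.03)&(W[...,1]<.4)).astype(np.uint8)
    m=cv2.morphologyEx(m,cv2.MORPH_OPEN,np.ones((3,3)))
    n,lab,st,_=cv2.connectedComponentsWithStats(m);k=1+np.argmax(st[1:,4]);P=W[lab==k]
    r=cv2.minAreaRect(P[:,:2].astype(np.float32));print(c,len(P),r);print(cv2.boxPoints(r))
    # cabinet: min radius per angle
    w=A[-1];w=w[(w[:,2]>.2)&(w[:,2]<.65)&(w[:,0]>.28)&(w[:,1]<.05)&(w[:,1]>-.7)]
    an=np.degrees(np.arctan2(w[:,1],w[:,0]));rr=np.hypot(w[:,0],w[:,1])
    for a in range(-60,5,5):
        q=rr[(an>=a)&(an<a+5)]
        if len(q)>5: print(a,"%.3f"%np.percentile(q,1),len(q),end="; ")
    print()
```

```text
scene 2542 ((0.6869906187057495, 0.2738488018512726), (0.0843619704246521, 0.2690065801143646), 37.53322982788086)
[[0.5716 0.3548]
 [0.7355 0.1415]
 [0.8024 0.1929]
 [0.6385 0.4062]]
-40 0.662 883; -35 0.560 4721; -30 0.460 7830; -25 0.445 8923; -20 0.446 8830; -15 0.484 7848; -10 0.531 6246; -5 0.595 4884; 0 0.682 2863; 
top 5088 ((0.6868137121200562, 0.27712979912757874), (0.08192986994981766, 0.2694597542285919), 37.41599655151367)
[[0.5724 0.3592]
 [0.7361 0.1452]
 [0.8012 0.195 ]
 [0.6375 0.409 ]]
-30 0.458 259; -25 0.444 1176; -20 0.445 11135; -15 0.483 11795; -10 0.527 10792; -5 0.590 9328; 0 0.676 5308;
```

```bash
cat >> fit.py <<'E'
yaw=np.radians(37.47);O=np.array([.6247,.2277,0])
R=np.array([[np.cos(yaw),-np.sin(yaw),0],[np.sin(yaw),np.cos(yaw),0],[0,0,1.]])
a=np.radians(35);S=np.array([np.sin(a),0,np.cos(a)]);N=np.array([-np.cos(a),0,np.sin(a)])
L0=np.array([-.116,0,.122])
def case2so(p):  # case pts -> s (up slope rel. lip at 0), y, o (out from pane)
    q=p-L0;return np.stack([q@S,p[...,1],q@N+.016],-1)
def so2w(s,y,o): return R@(L0+s*S+(o-.016)*N+np.array([0,y,0]))+O
E
python3 - <<'E'
from fit import *
for c,lp,pp in(("scene",(345.2,184.3),(291,178)),("top",(335.3,190.2),(281.2,204.4))):
    cal=get_calibration(c);d=np.load(c+"0.npy");W=cloud(c,d,cal)[d>0]
    q=case2so((W-O)@R)
    for nm,sel in(("lip",(abs(q[:,1])<.09)&(q[:,2]>.008)&(q[:,2]<.05)&(q[:,0]>-.02)&(q[:,0]<.17)),("ptr",(q[:,1]>.105)&(q[:,1]<.14)&(q[:,2]>.004)&(q[:,2]<.05)&(q[:,0]>-.02)&(q[:,0]<.2))):
        Q=q[sel];print(c,nm,len(Q))
        h,e=np.histogram(Q[:,0],np.arange(-.02,.2,.004))
        for n,x in zip(h,e):
            if n>3:
                z=Q[(Q[:,0]>=x)&(Q[:,0]<x+.004)];print("  s %.3f n %d o %.3f..%.3f y %.3f..%.3f"%(x,n,*np.percentile(z[:,2],[5,95]),*np.percentile(z[:,1],[5,95])))
    # s where the landmark ray meets the y/o=16mm plane
    for nm,uv,o in(("lip",lp,.016),("ptr",pp,.02)):
        r=R.T@np.array(cal["rotation"])@np.linalg.inv(cal["camera_matrix"])@[*uv,1];p0=R.T@(np.array(cal["position"])-O)
        t=(o-.016-(p0-L0)@N)/(r@N);print(nm,case2so(p0+t*r))
E
```

```text
scene lip 594
  s 0.024 n 54 o 0.035..0.039 y -0.075..0.075
  s 0.028 n 123 o 0.034..0.040 y -0.081..0.080
  s 0.032 n 109 o 0.035..0.040 y -0.081..0.082
  s 0.036 n 306 o 0.011..0.039 y -0.080..0.081
scene ptr 891
  s -0.020 n 14 o 0.005..0.008 y 0.111..0.131
  s -0.016 n 12 o 0.005..0.009 y 0.111..0.130
  s -0.012 n 15 o 0.005..0.010 y 0.109..0.132
  s -0.008 n 18 o 0.004..0.009 y 0.110..0.131
  s -0.004 n 13 o 0.005..0.008 y 0.110..0.130
  s 0.000 n 10 o 0.005..0.008 y 0.111..0.129
  s 0.004 n 15 o 0.005..0.009 y 0.109..0.132
  s 0.008 n 14 o 0.005..0.010 y 0.109..0.132
  s 0.012 n 14 o 0.005..0.009 y 0.111..0.132
  s 0.016 n 15 o 0.004..0.010 y 0.110..0.131
  s 0.020 n 13 o 0.006..0.009 y 0.112..0.131
  s 0.024 n 15 o 0.005..0.009 y 0.109..0.132
  s 0.028 n 15 o 0.004..0.009 y 0.112..0.132
  s 0.032 n 17 o 0.004..0.012 y 0.108..0.129
  s 0.036 n 13 o 0.004..0.010 y 0.112..0.131
  s 0.040 n 19 o 0.005..0.010 y 0.110..0.132
  s 0.044 n 15 o 0.005..0.010 y 0.109..0.130
  s 0.048 n 14 o 0.005..0.009 y 0.110..0.131
  s 0.052 n 14 o 0.004..0.010 y 0.108..0.131
  s 0.056 n 18 o 0.006..0
[... 3408 characters left out ...]
08 y 0.116..0.131
  s 0.140 n 13 o 0.004..0.007 y 0.114..0.135
  s 0.144 n 10 o 0.004..0.007 y 0.114..0.132
  s 0.148 n 12 o 0.004..0.007 y 0.115..0.132
  s 0.152 n 10 o 0.005..0.007 y 0.115..0.132
  s 0.156 n 11 o 0.004..0.008 y 0.114..0.132
  s 0.160 n 15 o 0.004..0.007 y 0.113..0.132
  s 0.164 n 11 o 0.004..0.006 y 0.114..0.130
  s 0.168 n 9 o 0.005..0.006 y 0.115..0.133
  s 0.172 n 15 o 0.004..0.007 y 0.114..0.134
  s 0.176 n 16 o 0.004..0.007 y 0.113..0.134
  s 0.180 n 15 o 0.004..0.007 y 0.113..0.133
  s 0.184 n 12 o 0.004..0.006 y 0.115..0.134
  s 0.188 n 14 o 0.004..0.006 y 0.113..0.130
  s 0.192 n 14 o 0.004..0.007 y 0.115..0.134
lip [0.0048 0.0032 0.016 ]
ptr [0.0757 0.1267 0.02  ]
```

Emit:
servo_tool --deltas '[[[0,-0.8,-1,0,0],[0,-0.8,-1,0,0],[0,-0.8,-1,0,0],[0,-0.8,-1,0,0],[0,-0.4,-1,0,0],[0,0,-1,0,0],[0,0,-1,0,0]]]'

```text
clock: 1.58
ee_pos: [0.1424, -0.5257, 0.6072]
eef_rot: [[0.965, 0.262, 0.0], [0.262, -0.965, -0.001], [0.0, 0.001, -1.0]]
ft_force: [0.5, -2.0, -0.1]
finger_gap: 0.0003
gripper_force: 0.0
```

Run:
```python
from fit import *
s=read_state();print(s["clock"],s["ee_pos"],s["joint_pos"]);print(s["eef_rot"],s["ft_force"])
```

```text
1.575 [ 0.1424 -0.5257  0.6072] [ 1.1973  0.1536  0.0059  1.3925 -0.0009  1.5942 -0.103 ]
[[ 0.9652  0.2617  0.0005]
 [ 0.2617 -0.9652 -0.0013]
 [ 0.0001  0.0014 -1.    ]] [ 0.5173 -2.036  -0.0666]
```

Emit:
servo_tool --deltas '[[[0.8,-0.2,-0.6,0,0],[1,-0.2,-0.4,0,0],[1,-0.3,-0.2,0,0],[0.5,0,0,0,0]]]'

```text
clock: 2.08
ee_pos: [0.3218, -0.4337, 0.6767]
eef_rot: [[0.964, 0.266, 0.002], [0.266, -0.964, -0.001], [0.002, 0.002, -1.0]]
ft_force: [-1.4, -0.3, -1.0]
finger_gap: 0.0002
gripper_force: 0.0
```

Run:
```python
from fit import *
s=read_state();print(s["clock"],s["ee_pos"],s["joint_pos"]);print(s["ft_force"])
```

```text
2.075 [ 0.3218 -0.4337  0.6767] [ 0.9271  0.1623 -0.1284  1.2236  0.0203  1.7543 -0.4976]
[-1.4047 -0.3065 -0.9826]
```

Emit:
servo_tool --deltas '[[[0.59,-0.6,0,0,0],[0.59,-0.6,0,0,0],[0.59,-0.6,0,0,0],[0.59,-0.6,0,0,0],[0.59,-0.6,0,0,0],[0.59,-0.6,0,0,0],[0.22,-0.76,0,0,0],[0.22,-0.76,0,0,0],[0.22,-0.76,0,0,0],[0.22,-0.76,0,0,0],[0.22,-0.76,0,0,0],[0.22,-0.76,0,0,0],[0,0,0,0,0]]]'

```text
clock: 3.7
ee_pos: [0.4715, 0.1161, 0.6751]
eef_rot: [[0.963, 0.268, -0.0], [0.268, -0.963, 0.001], [0.0, -0.001, -1.0]]
ft_force: [-0.2, -0.9, -1.0]
finger_gap: -0.0001
gripper_force: 0.0
```

Run:
```python
from fit import *
s=read_state();print(s["clock"],s["ee_pos"],s["joint_pos"]);print(s["ft_force"])
print(so2w(.026,0,.036))
```

```text
3.7 [0.4715 0.1161 0.6751] [ 0.1669  0.1085 -0.6094  1.3071  0.062   1.7449 -1.7285]
[-0.1609 -0.9109 -0.9534]
[0.5315 0.1562 0.1548]
```

Emit:
servo_tool --deltas '[[[0,0,0.6,-0.92,0],[0,0,0.8,-0.92,0],[0,0,0.8,-0.92,0],[0,0,0.8,-0.92,0],[0,0,0.8,0,0],[0,0,0.8,0,0],[0,0,0.8,0,0],[0,0,0.6,0,0],[0,0,0,0,0]]]'

```text
clock: 4.82
ee_pos: [0.4714, 0.1112, 0.3134]
eef_rot: [[0.796, 0.605, -0.004], [0.605, -0.796, -0.001], [-0.004, -0.002, -1.0]]
ft_force: [0.0, -0.3, -0.0]
finger_gap: -0.0
gripper_force: 0.0
```

Run:
```python
from fit import *
s=read_state();print(s["clock"],s["ee_pos"],s["joint_pos"]);print(s["ft_force"],np.degrees(np.arctan2(s["eef_rot"][1][0],s["eef_rot"][0][0])))
print("case",R.T@(np.array(s["ee_pos"])-O))
im,d=read_camera("wrist");cal=get_calibration("wrist");cv2.imwrite("pics/w1.png",im[:,:,::-1])
for q in("lip","pointer"):print(q,landmark_of("wrist",q)[:2])
W=cloud("wrist",d,cal)[d>0];q=case2so((W-O)@R)
L=q[(abs(q[:,1])<.09)&(q[:,2]>.012)&(q[:,2]<.045)&(q[:,0]>-.02)&(q[:,0]<.17)]
P=q[(q[:,1]>.1)&(q[:,1]<.145)&(q[:,2]>.02)&(q[:,2]<.05)&(q[:,0]>0)&(q[:,0]<.17)]
for Q in(L,P):print(len(Q),np.percentile(Q,[2,10,50,90,98],axis=0) if len(Q) else 0)
```

```text
4.825 [0.4714 0.1112 0.3134] [ 0.162   0.2655 -0.6339  2.0032  0.1932  0.9364 -1.4924]
[ 0.0215 -0.3399 -0.0162] 37.21655911364063
case [-0.1926  0.0008  0.3134]
lip [{'location': [320.8, 83.4], 'confidence': 0.97}]
pointer [{'location': [148.9, 43.4], 'confidence': 0.88}]
7420 [[ 0.0279 -0.0864  0.0126]
 [ 0.0313 -0.0718  0.0154]
 [ 0.0381  0.0001  0.0288]
 [ 0.039   0.0719  0.0368]
 [ 0.0394  0.0866  0.0374]]
750 [[0.0771 0.1065 0.0202]
 [0.0785 0.1078 0.0217]
 [0.0811 0.1184 0.0284]
 [0.082  0.1291 0.0327]
 [0.0824 0.1312 0.0334]]
```

View pics/w1.png

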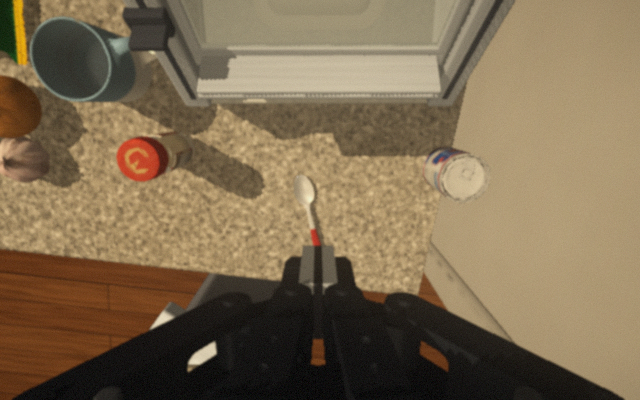

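The wrist view shows the lip bar from (200,75) to (440,75), the pointer clip at (150,30), and a clear approach, with the jar at (145,160) and the tin at (455,175) both off to the sides. The window has to travel about 46 mm. I'll descend in front of the lip, with the tips below its lower edge.

Emit:
servo_tool --deltas '[[[0,0,0.7,0,0],[0,0,0.8,0,0],[0,0,0.8,0,0],[0,0,0.57,-0.04,0],[0.3,0,0,0,0],[0.3,0,0,0,0],[0,0,0,0,0],[0,0,0,0,0]]]'

```text
clock: 5.98
ee_pos: [0.5013, 0.1345, 0.1439]
eef_rot: [[0.794, 0.608, 0.001], [0.608, -0.794, 0.0], [0.001, 0.001, -1.0]]
ft_force: [0.4, -0.2, 0.2]
finger_gap: -0.0002
gripper_force: 0.0
```

Run:
```python
from fit import *
s=read_state();print(s["clock"],"case",R.T@(np.array(s["ee_pos"])-O),s["ft_force"],s["joint_pos"])
print("cam",R.T@(np.array(get_calibration("wrist")["position"])-O))
im,d=read_camera("scene");cv2.imwrite("pics/s2.png",cv2.resize(im[80:305,200:500,::-1],(800,600)))
```

```text
5.975 case [-0.1546  0.0011  0.1439] [ 0.3902 -0.1674  0.225 ] [-0.0182  0.5225 -0.4962  2.1281  0.4426  0.5893 -1.7486]
cam [-0.0878  0.0011  0.2859]
```

View pics/s2.png

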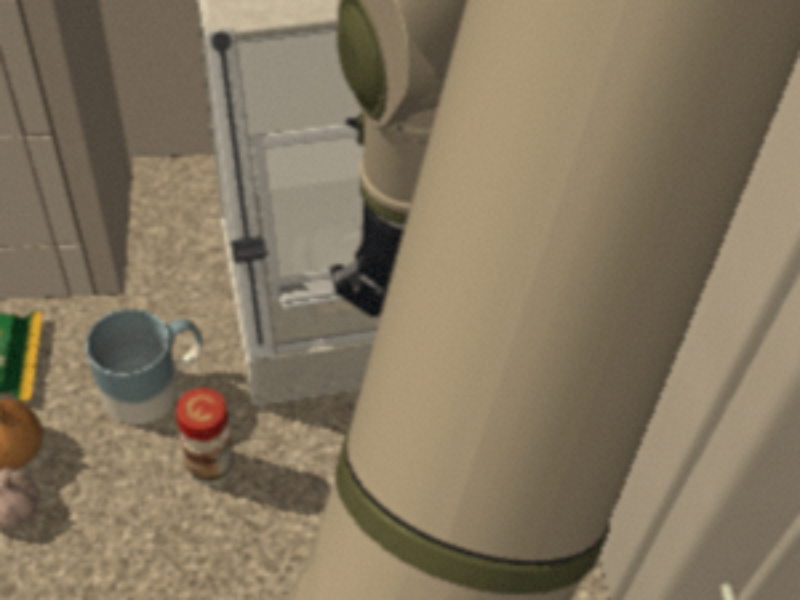

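The scene view shows the gripper standing in front of the lip at about (370,290). The lip's left end at (290,298) and the pointer at (248,249) are still visible. I'll now make contact gently.

Emit:
servo_tool --deltas '[[[0.2,0,0.06,0,0],[0.16,0,0,0,0],[0.05,0,0,0,0],[0,0,0,0,0]]]'

```text
clock: 6.52
ee_pos: [0.5205, 0.1497, 0.1391]
eef_rot: [[0.793, 0.609, -0.0], [0.609, -0.793, -0.0], [-0.0, -0.0, -1.0]]
ft_force: [-0.5, -0.6, -0.0]
finger_gap: 0.0001
gripper_force: 0.0
```

```bash
cat > meas.py <<'E'
from fit import *
s=read_state();f=R.T@np.array(s["ft_force"]);print(s["clock"],"case",R.T@(np.array(s["ee_pos"])-O),"f case",f)
for c in("wrist","scene"):
    im,d=read_camera(c);cal=get_calibration(c);W=cloud(c,d,cal)[d>0];q=case2so((W-O)@R)
    L=q[(q[:,1]>.03)&(q[:,1]<.085)&(q[:,2]>.013)&(q[:,2]<.045)&(q[:,0]>.015)&(q[:,0]<.11)]
    P=q[(q[:,1]>.1)&(q[:,1]<.145)&(q[:,2]>.02)&(q[:,2]<.05)&(q[:,0]>.05)&(q[:,0]<.12)]
    for Q in(L,P):print(c,len(Q),np.percentile(Q[:,0],[2,10,50,75,90,98]) if len(Q) else 0)
E
python3 meas.py
```

```text
6.525 case [-0.1302  0.0015  0.1391] f case [-0.6945 -0.1615 -0.0317]
wrist 9711 [0.0277 0.0343 0.0355 0.0359 0.0363 0.0368]
wrist 0 0
scene 154 [0.0264 0.0282 0.0349 0.0373 0.0379 0.0382]
scene 42 [0.075  0.0758 0.0797 0.0806 0.0811 0.0813]
```

Emit:
servo_tool --deltas '[[[0.04,0,0,0,0],[0.05,0,-0.06,0,0],[0.05,0,-0.07,0,0],[0.05,0,-0.07,0,0],[0,0,0,0,0]]]'

```text
clock: 7.25
ee_pos: [0.5281, 0.1552, 0.1511]
eef_rot: [[0.794, 0.608, -0.003], [0.608, -0.794, -0.003], [-0.004, 0.0, -1.0]]
ft_force: [-4.3, -4.0, 4.7]
finger_gap: 0.0
gripper_force: 3.1
```

```bash
python3 meas.py
```

```text
7.25 case [-0.1208  0.0012  0.1511] f case [-5.8512 -0.5056  4.7171]
wrist 9626 [0.0427 0.0493 0.0504 0.0509 0.0512 0.0517]
wrist 0 0
scene 159 [0.0412 0.0427 0.0497 0.0522 0.0527 0.0534]
scene 42 [0.0749 0.076  0.0797 0.0806 0.0812 0.0816]
```

Emit:
servo_tool --deltas '[[[0.02,0,-0.06,0,0],[0.035,0,-0.06,0,0],[0.045,0,-0.065,0,0],[0.045,0,-0.065,0,0],[0.04,0,-0.05,0,0],[0,0,0,0,0]]]'

```text
clock: 8.1
ee_pos: [0.5383, 0.163, 0.1698]
eef_rot: [[0.794, 0.609, -0.0], [0.609, -0.794, -0.001], [-0.001, 0.0, -1.0]]
ft_force: [-4.2, -3.0, 4.2]
finger_gap: -0.0001
gripper_force: 3.1
```

```bash
python3 meas.py
```

```text
8.1 case [-0.108   0.0012  0.1698] f case [-5.1944  0.1897  4.2005]
wrist 9609 [0.0647 0.0715 0.0727 0.0731 0.0735 0.074 ]
wrist 1326 [0.0741 0.0756 0.0784 0.079  0.0794 0.08  ]
scene 159 [0.0634 0.065  0.0719 0.0745 0.0749 0.0756]
scene 40 [0.0751 0.0763 0.0797 0.0806 0.0809 0.0811]
```

Emit:
servo_tool --deltas '[[[0.03,0,-0.04,0,0],[0.03,0,-0.04,0,0],[0,0,0,0,0],[0,0,0,0,0]]]'

```text
clock: 8.7
ee_pos: [0.5408, 0.165, 0.1744]
eef_rot: [[0.794, 0.609, -0.001], [0.609, -0.794, -0.001], [-0.001, 0.0, -1.0]]
ft_force: [-5.1, -3.9, 3.3]
finger_gap: -0.0001
gripper_force: 3.4
```

```bash
python3 meas.py
```

```text
8.7 case [-0.1047  0.0012  0.1744] f case [-6.4579  0.037   3.2682]
wrist 9640 [0.0703 0.0772 0.0783 0.0788 0.0792 0.0796]
wrist 1680 [0.0744 0.076  0.0785 0.079  0.0795 0.08  ]
scene 163 [0.0693 0.0708 0.0773 0.0803 0.0808 0.0811]
scene 42 [0.0753 0.0763 0.0796 0.0806 0.0811 0.0813]
```

Emit:
servo_tool --deltas '[[[0.016,0,-0.022,0,0],[0.016,0,-0.022,0,0],[0,0,0,0,0],[0,0,0,0,0]]]'

```text
clock: 9.3
ee_pos: [0.5422, 0.166, 0.1769]
eef_rot: [[0.794, 0.609, -0.001], [0.609, -0.794, -0.001], [-0.002, 0.0, -1.0]]
ft_force: [-5.8, -3.6, 1.8]
finger_gap: -0.0001
gripper_force: 3.5
```

```bash
cat >> meas.py <<'E'
for o0 in(.021,.025,.028):
    im,d=read_camera("wrist");cal=get_calibration("wrist");W=cloud(c,d,cal)[d>0];q=case2so((W-O)@R)
    m=(q[:,2]>o0)&(q[:,2]<o0+.003)&(q[:,0]>.05)&(q[:,0]<.12);l=q[m&(q[:,1]>.05)&(q[:,1]<.085),0];p=q[m&(q[:,1]>.1)&(q[:,1]<.145),0]
    print(o0,np.percentile(l,[50,80,95]),np.percentile(p,[50,80,95]) if len(p) else 0,len(p))
cv2.imwrite("pics/w_last.png",im[:,:,::-1])
E
python3 meas.py
```

```text
9.3 case [-0.103   0.0012  0.1769] f case [-6.8027  0.6792  1.7599]
wrist 9609 [0.0733 0.0802 0.0813 0.0818 0.0822 0.0826]
wrist 1818 [0.0746 0.0765 0.0786 0.0791 0.0795 0.08  ]
scene 165 [0.072  0.0734 0.0804 0.0831 0.0836 0.0841]
scene 41 [0.0754 0.0761 0.0796 0.0804 0.0811 0.0814]
0.021 [0.0815 0.0819 0.0824] [0.0787 0.0793 0.0798] 418
0.025 [0.0814 0.082  0.0825] [0.0786 0.0793 0.0798] 401
0.028 [0.0815 0.082  0.0824] [0.0787 0.0792 0.0797] 390
```

Emit:
servo_tool --deltas '[[[0.004,0,-0.004,0,0],[0,0,0,0,0],[-0.1,0,0,0,0],[-0.3,0,0,0,0],[-0.5,0,0,0,0],[0,0,0,0,0],[0,0,0,0,0]]]'

```text
clock: 10.42
ee_pos: [0.5006, 0.134, 0.1775]
eef_rot: [[0.794, 0.608, 0.002], [0.608, -0.794, 0.001], [0.002, 0.0, -1.0]]
ft_force: [-0.1, -0.6, -0.1]
finger_gap: -0.0004
gripper_force: 0.0
```

```bash
python3 meas.py
```

```text
10.425 case [-0.1555  0.0011  0.1775] f case [-0.4674 -0.4174 -0.1443]
wrist 12116 [0.0723 0.075  0.0814 0.0819 0.0822 0.0826]
wrist 907 [0.0738 0.0749 0.0778 0.0787 0.0793 0.0797]
scene 132 [0.0726 0.0738 0.0823 0.0834 0.0838 0.0842]
scene 41 [0.0747 0.0759 0.0791 0.0807 0.0811 0.0813]
0.021 [0.0814 0.0818 0.0822] [0.078  0.0788 0.0794] 212
0.025 [0.0814 0.0819 0.0823] [0.0779 0.0786 0.0792] 198
0.028 [0.0814 0.0819 0.0823] [0.0774 0.0786 0.0791] 163
```

View pics/w_last.png

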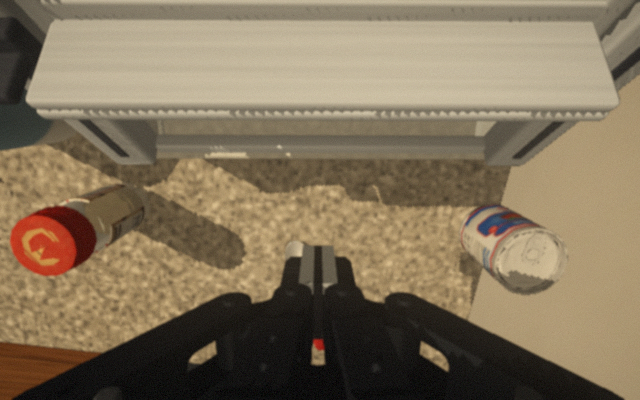

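The lip stands raised, spanning (30,100) to (615,100), with the clip beside it at (10,65). The fingers at (320,265) are clear of everything, and the jar and tin are upright, so I'm handing in.

```bash
python3 -c "
from plant import *
print(finish_job())"
```

```text
the job is handed in; nothing more can be done
None
```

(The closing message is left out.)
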